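# Clear the pigment mill, lock the grinding cup in and hold it running

## Task

The enamel mug has been left standing in the socket of the pigment mill: hang it by its handle on the hook of the stand and let go of it. Then take the grinding cup (the one with two lugs on its collar), set it upright in the mill's socket with the lugs in the two notches, push it down against the spring and, keeping it down, turn it a quarter turn clockwise (seen from above) to the stop. The mill runs only while the cup is pressed fully home, so finish still gripping the cup, turned to the stop and pressed fully down, with the mug hanging on its hook; leave the other things on the table where they are.

Things in the scene. Friction and masses are not known exactly. Their poses are not given: they have to be found in the camera images.
- mug_mid (a point): Centre (half-way up) of the empty white enamel mug: 60 mm outside diameter, 72 mm tall, 0.14 kg, upright in the mill's socket at the start. z: up out of the mouth; y: towards the handle, a loop of 6 mm bar in the y-z plane that reaches to 57.5 mm from the mug's axis.
- mug_loop (a point): Centre of the opening inside the mug's handle, 40.5 mm along the mug's y from its axis and 3 mm above mid-height. The opening is 36 mm high and 21 mm wide and is passed through along the mug's x. Axes as the mug's.
- hook_seat (a point): Point on the centre line of the hook's arm, 200 mm above the table, where a handle hangs. The arm is a level 8 mm round bar: along this frame's +x it meets the stand's post after 60 mm, along -x its upturned tip. z is up. The stand is fixed.
- hook_tip (a point): Upturned free end of the hook's arm, 52 mm along -x of hook_seat and 14 mm above it (the round end reaches 4 mm farther). A handle goes on over it, moving along +x. Axes as hook_seat's.
- hook_stand: The fixed steel stand; origin under its foot (62 mm radius, 12 mm high). A post 12 mm thick rises to the arm at 200 mm; nothing is higher than the arm's tip. x: away from the tip, along the arm.
- cup_mid (a point): Centre (half-way up) of the grinding cup: 110 mm tall, 0.22 kg, smoke-clear straight round body 60 mm in diameter (domed above 98 mm), upright on a black collar 72 mm in diameter and 26 mm high. On its +x and -x sides lugs 12 mm wide, 5 mm high, flush with the underside, reach 43 mm from its axis; black ribs run up above them and across the top. z up; half a turn about z is the same.
- socket (a point): Centre of the fixed mill's socket at rim level, 125 mm above the table: a well 77 mm wide. On this frame's +x and -x sides notches 21 mm wide, with white marks, let the lugs through the 6 mm thick lip; below it they run clockwise from above (negative about z) for 88 degrees to a hard stop, and cannot go the other way. Half a turn about z is the same.
- mill_plate (a joint): Depth (m) of the spring plate in the socket: 0 up (its top 3 mm below the rim), 0.014 on its bottom stop. The cup's underside stands on it, as the mug does at the start. It takes 4 N to start and 13 N at the bottom. The lugs are below the lip from 0.008; a locked cup let go rises to about 0.008; the mill runs from 0.011 to the bottom.
- mill: The mill: a fixed grey motor base 120 mm in diameter and 125 mm tall with the socket in its top; origin under its centre, axes as the socket's.
- store_jar: Storage jar to be left alone: same body as the grinding cup, but its black ribbed screw collar has no lugs. 110 mm tall, origin under its centre.
- ink_large: Dark ink bottle to be left alone, 62 mm in diameter, 125 mm tall; origin under its centre.
- ink_small: Small dark ink bottle to be left alone, 46 mm in diameter, 85 mm tall; origin under its centre.
- water_glass: Glass to be left alone, 68 mm in diameter, 90 mm tall; origin under its centre.
- pencil: Pencil lying on the table, 170 mm long along its x; to be left alone.
- tape_roll: Paper tape roll lying flat, 84 mm in diameter, 22 mm high; to be left alone.
- brush: Flat brush lying along its x; to be left alone.
Mind the look-alikes: they are no part of the job. What is shaped like the mill but green is not meant.

How it is judged:
On the way, in this order (a step that is already met when the one before it is completed fails the run):
1. the mug hangs by its handle on the hook's arm, let go of by the robot (x of mug_loop in the frame of hook_seat between -0.045 and 0.045 m and y of mug_loop in the frame of hook_seat between -0.022 and 0.022 m and z of mug_loop in the frame of hook_seat between -0.03 and 0.006 m and contact force between mug and hook_stand above 0.4 N and contact force between mug and the arm below 0.1 N and contact force between mug and the fingers below 0.1 N), for 0.3 s.
2. the cup's lugs have gone down through the notches against the spring (value of joint mill_plate above 0.008 m and horizontal distance between cup_mid and socket below 0.006 m and angle between cup_mid's own z axis and vertical below 0.12 rad and angle between the x axis of cup_mid and the x axis of socket, either way round below 0.3 rad).
At the end, for the whole second after the job is handed in: Cup upright in the socket (6 mm, 7 degrees), turned at least 74 of its 88 degrees, spring plate at least 11 of 14 mm down, gripped by the fingers (over 3 N); mug at rest, hanging by its handle on the hook's arm (45 mm along, 22 mm across, 30 mm below the seat), untouched (all of step 1 and linear speed of mug below 0.08 m/s and value of joint mill_plate above 0.011 m and angle between the x axis of cup_mid and the x axis of socket, either way round above 1.3 rad and horizontal distance between cup_mid and socket below 0.006 m and angle between cup_mid's own z axis and vertical below 0.12 rad and z of cup_mid in the frame of socket below 0.0425 m and contact force between cup and the fingers above 3 N); the arm keeps its last pose, push and grip.
It fails at once if a bystander (jar, bottle, glass, pencil, tape, brush) is moved more than 40 mm (distance of any of store_jar, ink_large, ink_small, water_glass, pencil, tape_roll, brush from where it was at the start of the episode above 0.04 m).
It also fails if it takes over 61 s, if anything falls off the work surface, if the arm or the gripper's body presses on something with over 40 N, if the wrist force passes 120 N, or if a joint passes its speed limit or range.

## Robot

A 7-joint arm with a two-finger parallel gripper is mounted at the origin on the work surface. World frame = base frame: x ahead of the robot, y to its left, z up, the work surface at z = 0. Lengths are in m, angles in rad, forces in N, time in s.
With the tool pointing down it reaches from about 0.35 to 0.9 m from the base axis. Payload 7.2 kg.
Tool frame: the origin (TCP) lies at the very end of the fingers, on their centre line; the grasp point (between the pads) lies 19 mm behind it; z points along the fingers, y is the direction in which the jaws open and shut (so a half turn about z gives the same grasp; the last joint's range is limited). The gripper opens to 85 mm and grips with 20 to 120 N. Pads are 22 mm wide; open, the fingers measure 114 mm over their backs; the gripper's body (76 mm by 85 mm) begins 54 mm behind the grasp point. The pads swing forward as they close: fully open they stand 13 mm farther back than shut.
Start: joints at [-1.383, 0.411, -0.013, 1.596, 0.006, 1.134, -0.082], TCP at [0.158, 0.605, 0.231] pointing down, gripper open.
Joint ranges: [-2.95, 2.95], [-0.29, 1.99], [-1.47, 1.44], [0.14, 2.54], [-1.03, 4.17], [0.13, 1.85], [-2.86, 2.86]. Speed limits (rad/s): [2.39, 2.39, 3.01, 3.01, 3.14, 3.14, 3.14].

## Interface

Orientations are given as a rotation vector (axis times angle).
In Python, from workcell import bot gives the robot as it stands.
- The arm moves only by the tool send_rows, never from a script. Its argument "deltas" is a list of rows, each an object of numbers: "hand": the opening in per cent of the stroke, from 0 (shut) to 100 (fully open); "dx", "dy", "dz": the shift along the tool's x, y, z in m; "spin": the turn about the tool's z in rad. In form: [{"hand": .., "dx": .., "dy": .., "dz": .., "spin": ..}, ...]. A call has exactly 8 rows; each row shifts and turns the commanded pose from where the row before left it, along the tool's axes as they then stand; what a row does not reach is not made up. A row lasts 1/12 s, in which the tool goes at most 41.7 mm and 7.16 degrees, less where a joint would pass 70% of its speed; a pose out of reach is approached as far as the arm can. A call with a gripper value outside its range is refused whole. The fingers move at their own pace and stop on an object; "squeeze" is the grip in N (left out, the last holds). Time passes only in rows, so rows that do not move let the fingers close, or fill a call up. It gives the time, the measured TCP pose, the force and the opening at its end, in the units of the state.
- bot.get_obs(): the state, without advancing time (a new reading comes with each control period).
- bot.get_image(name): name is "scene" or "top" or "wrist"; returns the picture (384x512x3 uint8, blue, green, red); there is no depth.
- bot.get_calibration(name): a dict with "mtx" (3x3 intrinsics, pixels), "distortion" ([k1, k2, p1, p2, k3] as OpenCV has them; the pictures are not rectified), "extrinsics" (4x4, takes a point from world to camera coordinates). Camera axes: x right, y down, z forward; pixel columns grow to the right and rows downward; lengths in m; the calibration is good to about 2 mm. A picture is of the moment at which its call begins: read the wrist's pose just before it. get_calibration takes no time and is no camera call; for the wrist camera it gives the pose at the moment of the call.
- bot.sign_off(): hands the job in, once; it reports no verdict.
The state is a dict: "time_s": time; "joints": joint angles; "joint_vel": joint speeds; "joint_efforts": joint torques, N m; "tool_pos": TCP position; "ee_rot": TCP orientation; "force": force on the tool from outside, world axes, zero at the start; "torque": the same for the moment, N m; "width": opening from 0.0 (shut) to 1.0 (fully open).
Only numpy, scipy, OpenCV 4.12 (cv2) and the standard library are available. Lean on these libraries where they do the work, as an engineer would, in place of code of your own. Each camera call takes 0.05 s, during which the arm holds its last target. There are 200 camera calls.

## Working session

There is one attempt and no reset: what is moved stays moved. The work goes in short steps, Python scripts to look and compute and a tool call to move; the robot and the scene stay as the last step left them, time stands still between calls to the robot, and variables do not carry over. Pictures are saved under pics/ and viewed, about 8 in all and at most 12, crops included, and the job is handed in when it is done.

Besides the shell and the picture viewer there is one more tool, called after ">>>" as name(argument=value, ...), one argument or row to a line, values as JSON. send_rows: Moves the arm, as the interface text tells. Its arguments: {"type":"object","properties":{"deltas":{"type":"array","items":{"type":"object","properties":{"hand":{"type":"number"},"dx":{"type":"number"},"dy":{"type":"number"},"dz":{"type":"number"},"spin":{"type":"number"}}}},"squeeze":{"type":"number"}},"required":["deltas"]}

```bash
mkdir -p pics; ls; python3 - <<'E'
from workcell import bot
import cv2,numpy as np
print(bot.get_obs())
ims=[]
for n in("scene","top"):
    im=bot.get_image(n);cv2.imwrite(f'pics/{n}0.png',im);c=bot.get_calibration(n);print(n,c)
    ims.append(im)
im=bot.get_image("wrist");cv2.imwrite('pics/wrist0.png',im);print(bot.get_calibration("wrist"))
E
```

```text
pics
{'time_s': 0.0, 'joints': array([-1.3832084 ,  0.41192971, -0.01274978,  1.59707664,  0.00559959,
        1.13429844, -0.08220732]), 'joint_vel': array([ 0.00103126,  0.0017636 ,  0.00051824, -0.0010032 , -0.00051147,
       -0.00118153,  0.00078162]), 'joint_efforts': array([-4.53204348e-05, -6.00636649e+01,  6.82351459e-01, -2.99402672e+01,
        1.39392656e-02,  1.08350426e-02, -5.53101074e-06]), 'tool_pos': array([0.15801935, 0.60416093, 0.23042096]), 'ee_rot': array([-4.00601170e-01, -3.11583405e+00,  2.62770108e-03]), 'force': array([ 0.65213835, -0.9456288 , -0.26283233]), 'torque': array([ 0.0351757 , -0.01071552,  0.00068997]), 'width': 1.0036080335328148}
scene {'mtx': array([[428.06465939,   0.        , 255.93574612],
       [  0.        , 428.06465939, 191.88900089],
       [  0.        ,   0.        ,   1.        ]]), 'distortion': array([-0.06376141,  0.        ,  0.        ,  0.        ,  0.        ]), 'extrinsics': array([[-0.74217657,  0.67019281,  0.00394115,  0.33696011],
       [ 0.51331439,  0.57220945, -0.63959728, -0.09853531],
       [-0.43090866, -0.47
[... 413 characters left out ...]
3730983],
       [-0.98999035,  0.00368759, -0.1410869 ,  0.44974323],
       [ 0.14109491,  0.00200848, -0.98999404,  1.5317814 ],
       [ 0.        ,  0.        ,  0.        ,  1.        ]])}
{'mtx': array([[271.88084572,   0.        , 260.25476232],
       [  0.        , 271.88084572, 191.34448044],
       [  0.        ,   0.        ,   1.        ]]), 'distortion': array([-0.0137561,  0.       ,  0.       ,  0.       ,  0.       ]), 'extrinsics': array([[ 0.25343079,  0.96735252, -0.00139453, -0.62457301],
       [ 0.93172791, -0.24370958,  0.26923735, -0.03507262],
       [ 0.26010757, -0.06953236, -0.96307284,  0.37890389],
       [ 0.        ,  0.        ,  0.        ,  1.        ]])}
```

View pics/scene0.png

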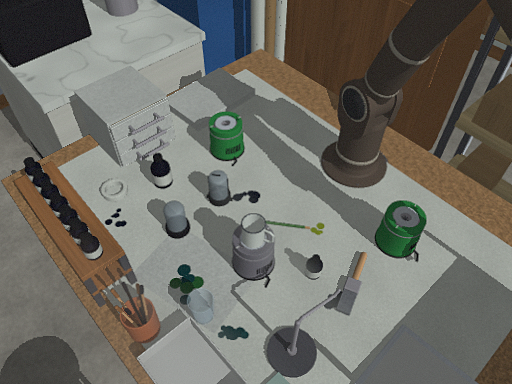

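View pics/top0.png

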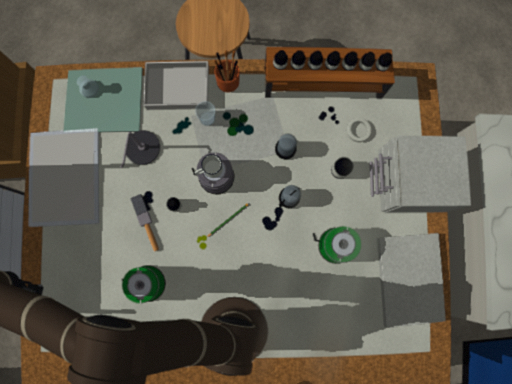

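The scene view shows the mug on the grey mill at about (253,245). The stand is at (293,345), and the two jars are at (176,218) and (218,187). In the top view, the mill is at (215,172), the stand at (142,148), and the jars at (287,146) and (290,196). I'll zoom in next.

```bash
python3 - <<'E'
import cv2,numpy as np
s=cv2.imread('pics/scene0.png');t=cv2.imread('pics/top0.png')
r=lambda im,x,y,w,h,W,H:cv2.resize(im[y:y+h,x:x+w],(W,H),interpolation=cv2.INTER_CUBIC)
a=r(s,150,160,100,75,400,300); b=r(t,260,130,60,80,225,300); c=r(s,220,200,130,180,0 or 217,300)
d=r(t,120,120,130,85,459,300)
row1=np.hstack([a,b,np.zeros((300,175,3),np.uint8)]); row2=np.hstack([c,d,np.zeros((300,800-217-459,3),np.uint8)])
cv2.imwrite('pics/m1.png',np.vstack([row1,row2]))
E
```

```text
(no output)
```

View pics/m1.png

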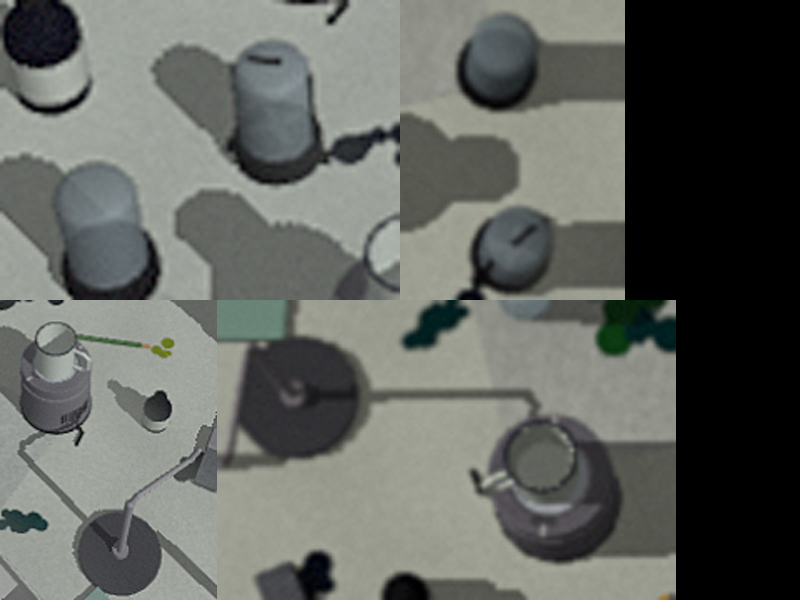

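```bash
cat > h.py <<'E'
import cv2,numpy as np
from workcell import bot
def ray(c,px):
    p=np.asarray(px,float).reshape(-1,1,2)
    n=cv2.undistortPoints(p,c['mtx'],c['distortion']).reshape(-1,2)
    E=c['extrinsics'];R=E[:3,:3];o=-R.T@E[:3,3]
    d=(R.T@np.c_[n,np.ones(len(n))].T).T
    return o,d/np.linalg.norm(d,axis=1)[:,None]
def onz(c,px,z):
    o,d=ray(c,px);return o+d*((z-o[2])/d[:,2])[:,None]
def proj(c,P):
    E=c['extrinsics'];r,_=cv2.Rodrigues(E[:3,:3])
    return cv2.projectPoints(np.asarray(P,float).reshape(-1,1,3),r,E[:3,3],c['mtx'],c['distortion'])[0].reshape(-1,2)
def tri(obs):  # [(calib,px),...] -> point, residual(m)
    A=np.zeros((3,3));b=np.zeros(3);L=[]
    for c,p in obs:
        o,d=ray(c,p);M=np.eye(3)-np.outer(d[0],d[0]);A+=M;b+=M@o;L.append((M,o))
    x=np.linalg.solve(A,b);return x,max(np.linalg.norm(M@(x-o)) for M,o in L)
E
python3 - <<'E'
from h import *
S=bot.get_calibration('scene');T=bot.get_calibration('top')
s=cv2.imread('pics/scene0.png');t=cv2.imread('pics/top0.png')
P=lambda c,px,z:onz(c,px,z)[0].round(3)
print('foot top/scene',P(T,(142,148),.012),P(S,(291.5,352),.012))
# from crop px: cup collars, top etc.
print('cup top-center', tri([(T,(260+125*60/225+0,130+235*60/225)),(S,(150+265/4,160+58/4))]))
print('mug rim', tri([(T,(120+(541-217)*130/459,120+(455-300)*85/300)),(S,(220+55*.6,200+40*.6))]))
print('mug handle outer top',P(T,(120+(487-217)*130/459,120+(487-300)*85/300),.165))
r=lambda im,x,y,w,h,W,H:cv2.resize(im[y:y+h,x:x+w],(W,H),interpolation=cv2.INTER_CUBIC)
cv2.imwrite('pics/m2.png',np.hstack([r(t,100,110,75,75,400,400)*1,r(s,260,270,110,110,400,400)]))
E
```

```text
foot top/scene [0.616 0.315 0.012] [0.623 0.318 0.012]
cup top-center (array([ 0.44296419, -0.19299263,  0.11108715]), np.float64(0.0009199433015261868))
mug rim (array([0.52002757, 0.05968641, 0.19045193]), np.float64(0.0008558344626866564))
mug handle outer top [0.498 0.108 0.165]
```

View pics/m2.png

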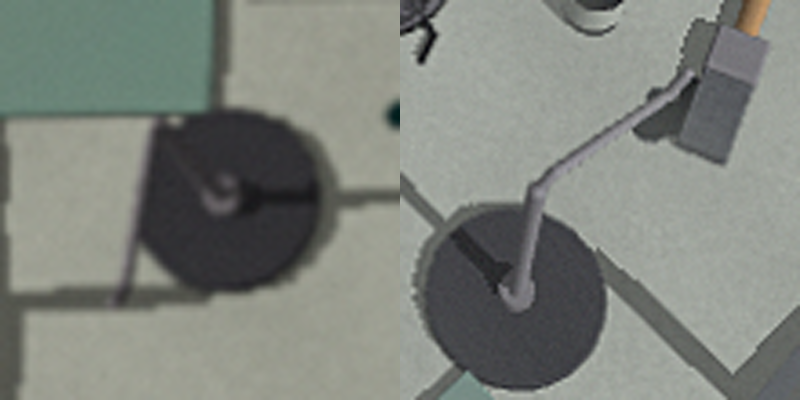

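```bash
python3 - <<'E'
from h import *
from scipy.spatial.transform import Rotation as Ro
S=bot.get_calibration('scene');T=bot.get_calibration('top')
a=tri([(T,(129.1,132.9)),(S,(297.1,322.3))]);b=tri([(T,(122.9,166.0)),(S,(339.8,290.6))])
print('posttop',a,'tip',b)
d=(a[0]-b[0]);print(np.hypot(*d[:2]),np.degrees(np.arctan2(d[1],d[0])))
print(onz(T,(129.1,132.9),.2),onz(T,(122.9,166),.214),onz(S,(297.1,322.3),.2),onz(S,(339.8,290.6),.214))
o=bot.get_obs();R=Ro.from_rotvec(o['ee_rot']).as_matrix();print(R.round(3))
# mill rim & green? mill centre from scene/top body
W=bot.get_calibration('wrist');E=W['extrinsics'];cw=-E[:3,:3].T@E[:3,3]
print('cam in tool',R.T@(cw-o['tool_pos']),(R.T@E[:3,:3].T).round(3))
E
```

```text
posttop (array([0.62116451, 0.31651484, 0.18964142]), np.float64(0.0004164660289549626)) tip (array([0.50974414, 0.32992468, 0.21086543]), np.float64(0.0043399304686234175))
0.11222442797633099 -6.862742207259009
[[0.61799175 0.31417216 0.2       ]] [[0.51148512 0.3254289  0.214     ]] [[0.62513393 0.31868469 0.2       ]] [[0.50861237 0.33407093 0.214     ]]
[[-0.967  0.253 -0.   ]
 [ 0.253  0.967 -0.001]
 [-0.    -0.001 -1.   ]]
cam in tool [ 0.06795221  0.00030684 -0.14284535] [[-0.001 -0.963 -0.269]
 [ 1.    -0.    -0.   ]
 [ 0.    -0.269  0.963]]
```

>>> send_rows(
  deltas=[
    {"hand":100,"dx":-0.0305,"dy":-0.0271,"dz":-0.009},
    {"hand":100,"dx":-0.0305,"dy":-0.0271,"dz":-0.009},
    {"hand":100,"dx":-0.0305,"dy":-0.0271,"dz":-0.009},
    {"hand":100,"dx":-0.0305,"dy":-0.0271,"dz":-0.009},
    {"hand":100,"dx":-0.0305,"dy":-0.0271,"dz":-0.009},
    {"hand":100,"dx":-0.0305,"dy":-0.0271,"dz":-0.009},
    {"hand":100,"dx":-0.0305,"dy":-0.0271,"dz":-0.009},
    {"hand":100,"dx":-0.0305,"dy":-0.0271,"dz":-0.009},
  ],
)

```text
validation failed for argument at $.de...
```

>>> send_rows(
  deltas=[
    {"hand":100,"dx":-0.0305,"dy":-0.0271},
    {"hand":100,"dx":-0.0305,"dy":-0.0271},
    {"hand":100,"dx":-0.0305,"dy":-0.0271},
    {"hand":100,"dx":-0.0305,"dy":-0.0271},
    {"hand":100,"dx":-0.0305,"dy":-0.0271},
    {"hand":100,"dx":-0.0305,"dy":-0.0271},
    {"hand":100,"dx":-0.0305,"dy":-0.0271},
    {"hand":100,"dx":-0.0305,"dy":-0.0271},
  ],
)

```text
validation failed for argument at $.de...
```

>>> send_rows(
  deltas=[
    {"hand":100,"spin":0.109},
    {"hand":100,"spin":0.109},
    {"hand":100,"spin":0.109},
    {"hand":100,"spin":0.109},
    {"hand":100,"spin":0.109},
    {"hand":100,"spin":0.109},
    {"hand":100,"spin":0.109},
    {"hand":100,"spin":0.109},
  ],
)

```text
validation failed for argument at $.de...
```

```bash
cat >> h.py <<'E'
from scipy.spatial.transform import Rotation as Ro
def pose():
    o=bot.get_obs();R=Ro.from_rotvec(o['ee_rot']).as_matrix();return o,R
def status():
    o,R=pose();print('t',round(o['time_s'],2),'tcp',o['tool_pos'].round(4),'yaw_x',round(np.degrees(np.arctan2(R[1,0],R[0,0])),2),'yaw_y',round(np.degrees(np.arctan2(R[1,1],R[0,1])),2),'zax',R[:,2].round(4),'F',o['force'].round(1),'w',round(o['width'],3),'j',o['joints'].round(2));return o,R
def wrist(name):
    c=bot.get_calibration('wrist');im=bot.get_image('wrist');cv2.imwrite(f'pics/{name}.png',im)
    np.savez(f'pics/{name}.npz',**c);return c,im
def load(name): return dict(np.load(f'pics/{name}.npz')),cv2.imread(f'pics/{name}.png')
E
python3 - <<'E'
from h import *
status();wrist('w1')
E
```

```text
t 0.15 tcp [0.158  0.6043 0.2306] yaw_x 165.35 yaw_y 75.35 zax [-2.0e-04 -1.2e-03 -1.0e+00] F [ 0.  -0.5 -0.3] w 0.993 j [-1.38  0.41 -0.01  1.6   0.01  1.13 -0.08]
```

View pics/w1.png

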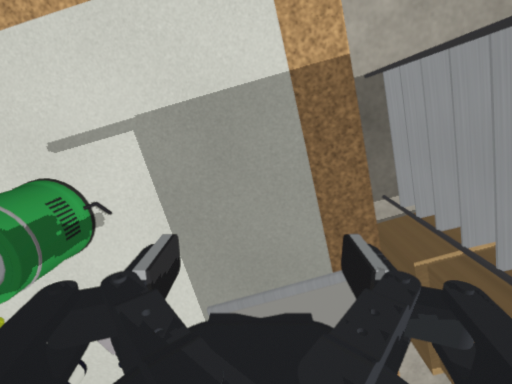

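The moves were refused, so this wrist view still shows the start pose: the open fingers at (155,255) and (365,255), and a green decoy. I'll send every field in each row.

>>> send_rows(
  deltas=[
    {"hand":100,"dx":-0.0305,"dy":-0.0271,"dz":-0.009,"spin":0},
    {"hand":100,"dx":-0.0305,"dy":-0.0271,"dz":-0.009,"spin":0},
    {"hand":100,"dx":-0.0305,"dy":-0.0271,"dz":-0.009,"spin":0},
    {"hand":100,"dx":-0.0305,"dy":-0.0271,"dz":-0.009,"spin":0},
    {"hand":100,"dx":-0.0305,"dy":-0.0271,"dz":-0.009,"spin":0},
    {"hand":100,"dx":-0.0305,"dy":-0.0271,"dz":-0.009,"spin":0},
    {"hand":100,"dx":-0.0305,"dy":-0.0271,"dz":-0.009,"spin":0},
    {"hand":100,"dx":-0.0305,"dy":-0.0271,"dz":-0.009,"spin":0},
  ],
)

```text
time_s: 0.87
tool_pos: [0.3395, 0.3319, 0.3036]
ee_rot: [-0.401, -3.116, -0.001]
force: [0.8, 0.6, 0.2]
width: 1.0
```

>>> send_rows(
  deltas=[
    {"hand":100,"dx":-0.0305,"dy":-0.0271,"dz":0,"spin":0},
    {"hand":100,"dx":-0.0305,"dy":-0.0271,"dz":0,"spin":0},
    {"hand":100,"dx":-0.0305,"dy":-0.0271,"dz":0,"spin":0},
    {"hand":100,"dx":-0.0305,"dy":-0.0271,"dz":0,"spin":0},
    {"hand":100,"dx":-0.0305,"dy":-0.0271,"dz":0,"spin":0},
    {"hand":100,"dx":-0.0305,"dy":-0.0271,"dz":0,"spin":0},
    {"hand":100,"dx":-0.0305,"dy":-0.0271,"dz":0,"spin":0},
    {"hand":100,"dx":-0.0305,"dy":-0.0271,"dz":0,"spin":0},
  ],
)

```text
time_s: 1.53
tool_pos: [0.5207, 0.0606, 0.3033]
ee_rot: [0.4, 3.116, 0.001]
force: [0.6, 0.0, -0.0]
width: 0.997
```

>>> send_rows(
  deltas=[
    {"hand":100,"dx":0,"dy":0,"dz":0,"spin":0.109},
    {"hand":100,"dx":0,"dy":0,"dz":0,"spin":0.109},
    {"hand":100,"dx":0,"dy":0,"dz":0,"spin":0.109},
    {"hand":100,"dx":0,"dy":0,"dz":0,"spin":0.109},
    {"hand":100,"dx":0,"dy":0,"dz":0,"spin":0.109},
    {"hand":100,"dx":0,"dy":0,"dz":0,"spin":0.109},
    {"hand":100,"dx":0,"dy":0,"dz":0,"spin":0.109},
    {"hand":100,"dx":0,"dy":0,"dz":0,"spin":0.109},
  ],
)

```text
time_s: 2.2
tool_pos: [0.5199, 0.0624, 0.303]
ee_rot: [-1.686, -2.65, 0.0]
force: [-0.4, 0.7, 0.5]
width: 1.005
```

```bash
python3 - <<'E'
from h import *
status();wrist('w2')
E
```

```text
t 2.2 tcp [0.5199 0.0624 0.303 ] yaw_x 115.07 yaw_y 25.07 zax [-3.e-04  0.e+00 -1.e+00] F [-0.4  0.7  0.5] w 1.005 j [-0.68  0.19  0.55  1.77 -0.1   1.22  0.34]
```

View pics/w2.png

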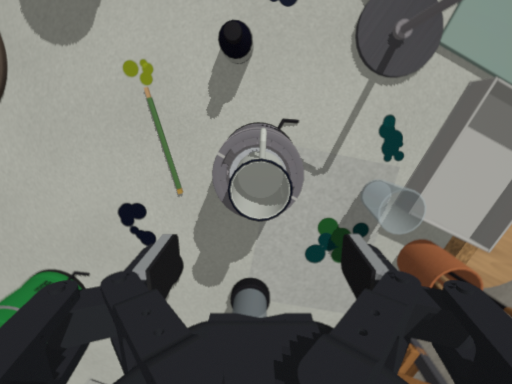

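Rim centre is at about (261,189) and the handle bar runs from (264,128) to (264,158). A white notch mark shows at (222,158).

```bash
python3 - <<'E'
from h import *
c,im=load('w2');T=bot.get_calibration('top');S=bot.get_calibration('scene')
g=cv2.cvtColor(im,6)
roi=(g<70).astype(np.uint8);roi[:150]=0;roi[225:]=0;roi[:,:222]=0;roi[:,300:]=0
ys,xs=np.nonzero(roi);print(len(xs))
e=cv2.fitEllipse(cv2.convexHull(np.c_[xs,ys].astype(np.float32)));print(e)
r=onz(c,[e[0]],.193)[0];print('rim',r)
h=onz(c,[(264,130),(264,140),(264,155)],.184);print(h)
for p in h: print(np.degrees(np.arctan2(*(p-r)[[1,0]])),np.hypot(*(p-r)[:2]))
print('rim size', onz(c,[(e[0][0]-32,e[0][1]),(e[0][0]+32,e[0][1])],.193))
print(tri([(c,e[0]),(T,(211.8,163.9)),(S,(253,224))]))
E
```

```text
506
((254.3008575439453, 187.48313903808594), (62.72883224487305, 78.912353515625), 108.9675064086914)
rim [0.51433436 0.06145901 0.193     ]
[[0.50003231 0.11391694 0.184     ]
 [0.50399722 0.10551243 0.184     ]
 [0.51008796 0.09260235 0.184     ]]
105.25038329872467 0.054372627218301474
103.20555153734003 0.04524997743993971
97.76440647215578 0.031431502007819793
rim size [[0.48644551 0.04842847 0.193     ]
 [0.542218   0.07448874 0.193     ]]
(array([0.51809026, 0.05951924, 0.18851419]), np.float64(0.0034103942227827395))
```

```bash
python3 - <<'E'
from h import *
c,im=load('w2');T=bot.get_calibration('top');S=bot.get_calibration('scene')
g=cv2.cvtColor(im,6).astype(float)
pts=[]
for a in np.radians(np.arange(0,360,4)):
    rr=np.arange(26,37,.5);x=261+rr*np.cos(a);y=189+rr*np.sin(a)
    v=cv2.remap(g.astype(np.float32),x.astype(np.float32)[None],y.astype(np.float32)[None],1)[0]
    k=v.argmin()
    if v[k]<75: pts.append((x[k],y[k]))
e=cv2.fitEllipse(np.float32(pts));print(len(pts),e)
r=onz(c,[e[0]],.193)[0];print('rim',r)
# handle centre columns: brightness centroid
for y in(130,136,142,148):
    row=g[y,252:278];w=np.clip(row-150,0,None);x=(w*np.arange(252,278)).sum()/w.sum()
    p=onz(c,[(x,y)],.184)[0];print(y,x,np.degrees(np.arctan2(*(p-r)[[1,0]])),np.hypot(*(p-r)[:2]))
print(tri([(c,e[0]),(T,(211.8,163.9)),(S,(253,224))]), 'tool dir',c['extrinsics'][:3,:3][0])
E
```

```text
90 ((259.64544677734375, 189.7305450439453), (59.9819450378418, 62.68949890136719), 87.62378692626953)
rim [0.5199382  0.06160474 0.193     ]
130 263.35625 111.45192835344996 0.05593020216440651
136 263.17816091954023 111.22808881022566 0.05037735660340936
142 263.2 110.702259882746 0.0447763766255209
148 260.1707317073171 114.30043613379786 0.03896866712911741
(array([0.52014878, 0.06006567, 0.19028233]), np.float64(0.0012334404637090106)) tool dir [9.05951232e-01 4.23382011e-01 1.96801594e-04]
```

>>> send_rows(
  deltas=[
    {"hand":100,"dx":-0.0015,"dy":0,"dz":0.0185,"spin":0.066},
    {"hand":100,"dx":0,"dy":0,"dz":0.0185,"spin":0},
    {"hand":100,"dx":0,"dy":0,"dz":0.0185,"spin":0},
    {"hand":100,"dx":0,"dy":0,"dz":0.0185,"spin":0},
    {"hand":100,"dx":0,"dy":0,"dz":0.0185,"spin":0},
    {"hand":100,"dx":0,"dy":0,"dz":0.0185,"spin":0},
    {"hand":100,"dx":0,"dy":0,"dz":0.0185,"spin":0},
    {"hand":100,"dx":0,"dy":0,"dz":0.0185,"spin":0},
  ],
)

```text
time_s: 2.92
tool_pos: [0.5206, 0.0611, 0.1542]
ee_rot: [-1.762, -2.601, -0.0]
force: [0.8, -0.1, -0.5]
width: 1.007
```

>>> send_rows(
  deltas=[
    {"hand":0,"dx":0,"dy":0,"dz":0,"spin":0},
    {"hand":0,"dx":0,"dy":0,"dz":0,"spin":0},
    {"hand":0,"dx":0,"dy":0,"dz":0,"spin":0},
    {"hand":0,"dx":0,"dy":0,"dz":0,"spin":0},
    {"hand":0,"dx":0,"dy":0,"dz":0,"spin":0},
    {"hand":0,"dx":0,"dy":0,"dz":0,"spin":0},
    {"hand":0,"dx":0,"dy":0,"dz":0,"spin":0},
    {"hand":0,"dx":0,"dy":0,"dz":0,"spin":0},
  ],
  squeeze=40,
)

```text
time_s: 3.58
tool_pos: [0.5211, 0.0612, 0.1557]
ee_rot: [1.765, 2.598, 0.002]
force: [-0.8, 0.0, 1.3]
width: 0.68
```

```bash
python3 -c "
from h import *
status()"
```

```text
t 3.58 tcp [0.5211 0.0612 0.1557] yaw_x 111.61 yaw_y 21.61 zax [ 1.e-03  6.e-04 -1.e+00] F [-0.8  0.   1.3] w 0.68 j [-0.62  0.35  0.52  1.95 -0.22  0.9   0.38]
```

>>> send_rows(
  deltas=[
    {"hand":0,"dx":0,"dy":0,"dz":-0.02,"spin":0},
    {"hand":0,"dx":0,"dy":0,"dz":-0.03,"spin":0},
    {"hand":0,"dx":0,"dy":0,"dz":-0.035,"spin":0},
    {"hand":0,"dx":0,"dy":0,"dz":-0.03,"spin":0},
    {"hand":0,"dx":0.02,"dy":0,"dz":0,"spin":0},
    {"hand":0,"dx":0.03,"dy":0,"dz":0,"spin":0},
    {"hand":0,"dx":0.035,"dy":0,"dz":0,"spin":0},
    {"hand":0,"dx":0.035,"dy":0,"dz":0,"spin":0},
  ],
)

```text
time_s: 4.25
tool_pos: [0.476, 0.1733, 0.2704]
ee_rot: [1.768, 2.597, 0.001]
force: [0.9, 0.1, -1.2]
width: 0.678
```

>>> send_rows(
  deltas=[
    {"hand":0,"dx":0.035,"dy":0,"dz":0,"spin":0},
    {"hand":0,"dx":0.035,"dy":0,"dz":0,"spin":0},
    {"hand":0,"dx":0.03,"dy":0,"dz":0,"spin":0},
    {"hand":0,"dx":0.017,"dy":0,"dz":0,"spin":0.1},
    {"hand":0,"dx":0,"dy":0,"dz":0,"spin":0.124},
    {"hand":0,"dx":0,"dy":0,"dz":0,"spin":0.124},
    {"hand":0,"dx":0,"dy":0,"dz":0,"spin":0.124},
    {"hand":0,"dx":0,"dy":0,"dz":0,"spin":0.024},
  ],
)

```text
time_s: 4.92
tool_pos: [0.4332, 0.2815, 0.27]
ee_rot: [2.355, 2.079, -0.001]
force: [-0.1, -0.5, -1.4]
width: 0.678
```

```bash
python3 - <<'E'
from h import *
status();c,im=wrist('w3')
P=np.array([.561,.324,.2]);u=np.array([np.cos(np.radians(-6.9)),np.sin(np.radians(-6.9)),0])
print(proj(c,[P,P+.06*u,P-.052*u+[0,0,.014]]))
cv2.imwrite('pics/w3b.png',cv2.resize(im,(800,600)))
E
```

```text
t 4.92 tcp [0.4332 0.2815 0.27  ] yaw_x 82.87 yaw_y -7.13 zax [-2.e-04 -3.e-04 -1.e+00] F [-0.1 -0.5 -1.4] w 0.678 j [-1.07  0.2   0.47  1.83 -0.1   1.14 -0.69]
[[418.19721634 129.61910703]
 [494.97830248 129.62081528]
 [357.04739104 130.73198548]]
```

View pics/w3b.png

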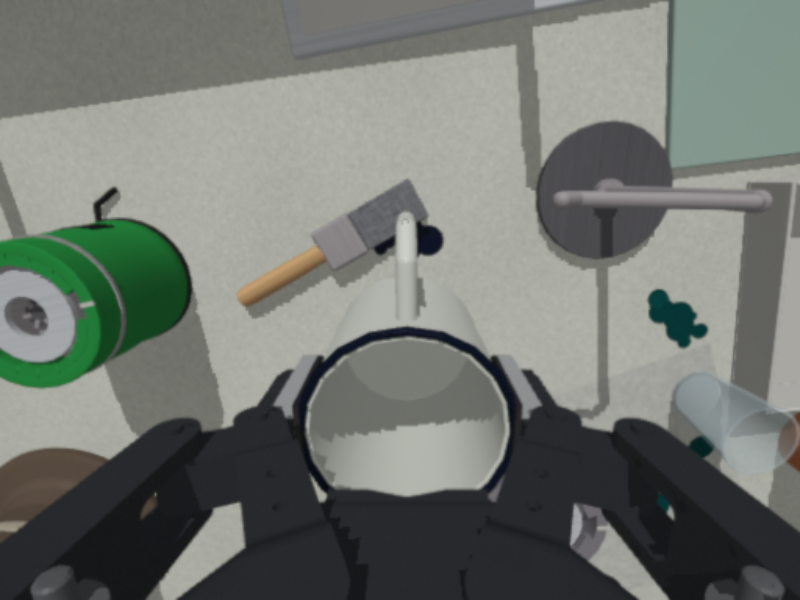

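Arm of the hook runs from its tip at about (560,199) to the elbow at (768,201) (800-wide picture). The mug hangs level in the fingers with the handle up the image at (405,220–320). Refine the arm's line.

```bash
python3 - <<'E'
from h import *
c,im=load('w3');g=cv2.cvtColor(im,6).astype(float)
P=np.array([.561,.324,.2]);u=np.array([np.cos(np.radians(-6.9)),np.sin(np.radians(-6.9)),0])
for x in (362,370,390,410,430,440,450,460,470,480,488):
    col=g[112:145,x];d=np.abs(cv2.Sobel(col.reshape(-1,1),cv2.CV_64F,0,1)).ravel()
    i=np.argsort(d)[-5:]+112
    print(x,sorted(i),col[8:24].astype(int))
S=bot.get_calibration('scene');T=bot.get_calibration('top')
print('tip',tri([(c,(359.5,127)),(T,(122.9,166)),(S,(339.8,290.6))]))
print('post',tri([(c,(490,128.5)),(T,(129.1,132.9)),(S,(297.1,322.3))]))
print(onz(c,[(490,128.5),(410,127),(430,127)],.2),onz(c,[(359.5,127)],.214))
# handle
print('handle',onz(c,[(405/1.5625,222/1.5625),(406/1.5625,300/1.5625)],.297))
E
```

```text
362 [np.int64(121), np.int64(122), np.int64(123), np.int64(130), np.int64(131)] [ 77  84 121 143 149 149 143 135 126 115 103  87  78  75  78  78]
370 [np.int64(121), np.int64(122), np.int64(126), np.int64(127), np.int64(128)] [ 76  84 124 137 135 128 120 109  99  89  81  78  75  74  75  75]
390 [np.int64(113), np.int64(114), np.int64(122), np.int64(123), np.int64(132)] [117 110 121 147 152 151 144 135 126 116 103  88  76  58  49  48]
410 [np.int64(118), np.int64(119), np.int64(122), np.int64(123), np.int64(131)] [119 116 117 144 152 152 146 138 128 119 107  92  80  75  75  76]
430 [np.int64(115), np.int64(123), np.int64(131), np.int64(133), np.int64(134)] [130 119 117 140 151 152 148 141 132 122 111  97  85 107 158 170]
440 [np.int64(113), np.int64(114), np.int64(120), np.int64(133), np.int64(134)] [146 124 118 137 150 152 149 142 134 123 112  99  84  98 155 171]
450 [np.int64(120), np.int64(121), np.int64(131), np.int64(133), np.int64(134)] [150 129 120 131 146 152 149 143 134 125 115 102  87  92 154 169]
460 [np.int64(120), np.int64(121), np.int64(133), np.int64(134), np.int64(135)
[... 201 characters left out ...]
 80  87 142]
480 [np.int64(116), np.int64(117), np.int64(124), np.int64(131), np.int64(132)] [117 121 123 123 138 150 151 147 138 129 120 109  95  82  75  77]
488 [np.int64(115), np.int64(116), np.int64(117), np.int64(121), np.int64(122)] [100 119 141 145 144 141 137 133 124 114 104  94  92  89  84  87]
tip (array([0.5106137 , 0.33083083, 0.21201792]), np.float64(0.004936262594529159))
post (array([0.62172462, 0.31670867, 0.19204354]), np.float64(0.0014810173384476593))
[[0.61658754 0.3181215  0.2       ]
 [0.55465779 0.32675034 0.2       ]
 [0.57001633 0.32488078 0.2       ]] [[0.51120277 0.33264938 0.214     ]]
handle [[0.4400605  0.33859866 0.297     ]
 [0.43759883 0.31690232 0.297     ]]
```

>>> send_rows(
  deltas=[
    {"hand":0,"dx":0.01,"dy":0,"dz":0,"spin":0},
    {"hand":0,"dx":0.01,"dy":0,"dz":0.005,"spin":0},
    {"hand":0,"dx":0,"dy":0,"dz":0.015,"spin":0},
    {"hand":0,"dx":0,"dy":0,"dz":0.02,"spin":0},
    {"hand":0,"dx":0,"dy":0,"dz":0.018,"spin":0},
    {"hand":0,"dx":0,"dy":0,"dz":0.01,"spin":0},
    {"hand":0,"dx":0,"dy":0,"dz":0,"spin":0},
    {"hand":0,"dx":0,"dy":0,"dz":0,"spin":0},
  ],
)

```text
time_s: 5.63
tool_pos: [0.4358, 0.3016, 0.2018]
ee_rot: [2.348, 2.087, -0.001]
force: [-0.0, 0.1, -1.2]
width: 0.679
```

```bash
python3 - <<'E'
from h import *
status();c,im=wrist('w4');g=cv2.cvtColor(im,6)
cv2.imwrite('pics/w4b.png',cv2.resize(im[60:210,200:500],(800,400)))
P=np.array([.563,.3253,.2]);u=np.array([np.cos(np.radians(-7.5)),np.sin(np.radians(-7.5)),0])
print(proj(c,[P,P+.06*u,P-.052*u+[0,0,.014]]))
E
```

```text
t 5.63 tcp [0.4358 0.3016 0.2018] yaw_x 83.24 yaw_y -6.76 zax [-6.e-04 -8.e-04 -1.e+00] F [-0.   0.1 -1.2] w 0.679 j [-1.06  0.29  0.45  1.89 -0.15  1.   -0.67]
[[485.62888726 172.7999753 ]
 [590.82008817 174.35111928]
 [404.8172325  177.15329291]]
```

View pics/w4b.png

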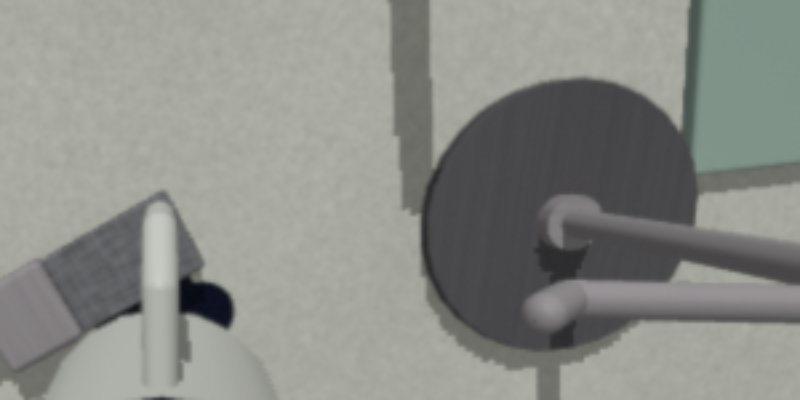

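>>> send_rows(
  deltas=[
    {"hand":0,"dx":-0.001,"dy":0.01,"dz":0,"spin":0},
    {"hand":0,"dx":0,"dy":0.016,"dz":0,"spin":0},
    {"hand":0,"dx":0,"dy":0.016,"dz":0,"spin":0},
    {"hand":0,"dx":0,"dy":0.016,"dz":0,"spin":0},
    {"hand":0,"dx":-0.001,"dy":0.016,"dz":0,"spin":0},
    {"hand":0,"dx":0,"dy":0.016,"dz":0,"spin":0},
    {"hand":0,"dx":0,"dy":0.015,"dz":0,"spin":0},
    {"hand":0,"dx":0,"dy":0.01,"dz":0,"spin":0},
  ],
)

```text
time_s: 6.35
tool_pos: [0.5524, 0.2851, 0.2031]
ee_rot: [2.349, 2.084, 0.003]
force: [0.2, -0.3, -1.3]
width: 0.68
```

```bash
python3 - <<'E'
from h import *
o,R=status();l=o['tool_pos']+.0405*R[:,0]+[0,0,.0053];P=np.array([.563,.3253,.2]);u=np.array([np.cos(np.radians(-7.5)),np.sin(np.radians(-7.5)),0]);d=l-P
print('loop in hook',d@u,-d[0]*u[1]+d[1]*u[0],d[2])
E
```

```text
t 6.35 tcp [0.5524 0.2851 0.2031] yaw_x 83.15 yaw_y -6.85 zax [ 2.3e-03  7.0e-04 -1.0e+00] F [ 0.2 -0.3 -1.3] w 0.68 j [-0.89  0.45  0.46  1.66 -0.22  1.08 -0.48]
loop in hook -0.005744619545848049 -0.0007268004960724318 0.008472490444393271
```

>>> send_rows(
  deltas=[
    {"hand":0,"dx":0,"dy":0,"dz":0.003,"spin":0},
    {"hand":0,"dx":0,"dy":0,"dz":0.004,"spin":0},
    {"hand":0,"dx":0,"dy":0,"dz":0.004,"spin":0},
    {"hand":0,"dx":0,"dy":0,"dz":0.004,"spin":0},
    {"hand":0,"dx":0,"dy":0,"dz":0.003,"spin":0},
    {"hand":0,"dx":0,"dy":0,"dz":0.002,"spin":0},
    {"hand":0,"dx":0,"dy":0,"dz":0.001,"spin":0},
    {"hand":0,"dx":0,"dy":0,"dz":0,"spin":0},
  ],
)

```text
time_s: 7.02
tool_pos: [0.5495, 0.2858, 0.1809]
ee_rot: [-2.349, -2.086, 0.0]
force: [0.1, 0.2, -1.2]
width: 0.678
```

>>> send_rows(
  deltas=[
    {"hand":0,"dx":0,"dy":0,"dz":0.001,"spin":0},
    {"hand":0,"dx":0,"dy":0,"dz":0.001,"spin":0},
    {"hand":0,"dx":0,"dy":0,"dz":0.0005,"spin":0},
    {"hand":0,"dx":0,"dy":0,"dz":0,"spin":0},
    {"hand":0,"dx":0,"dy":0,"dz":0,"spin":0},
    {"hand":0,"dx":0,"dy":0,"dz":0,"spin":0},
    {"hand":0,"dx":0,"dy":0,"dz":0,"spin":0},
    {"hand":0,"dx":0,"dy":0,"dz":0,"spin":0},
  ],
)

```text
time_s: 7.68
tool_pos: [0.5499, 0.2859, 0.1798]
ee_rot: [-2.349, -2.085, -0.002]
force: [-4.4, -1.3, 6.8]
width: 0.677
```

>>> send_rows(
  deltas=[
    {"hand":100,"dx":0,"dy":0,"dz":0,"spin":0},
    {"hand":100,"dx":0,"dy":0,"dz":0,"spin":0},
    {"hand":100,"dx":0,"dy":0,"dz":0,"spin":0},
    {"hand":100,"dx":0,"dy":0,"dz":0,"spin":0},
    {"hand":100,"dx":0,"dy":0,"dz":0,"spin":0},
    {"hand":100,"dx":0,"dy":0,"dz":0,"spin":0},
    {"hand":100,"dx":0,"dy":0,"dz":-0.005,"spin":0},
    {"hand":100,"dx":0,"dy":0,"dz":-0.01,"spin":0},
  ],
)

```text
time_s: 8.35
tool_pos: [0.5491, 0.2853, 0.193]
ee_rot: [-2.349, -2.085, 0.004]
force: [0.1, 0.6, 0.4]
width: 1.001
```

```bash
python3 - <<'E'
from h import *
status();c,im=wrist('w5');s=bot.get_image('scene')
cv2.imwrite('pics/w5b.png',np.hstack([cv2.resize(im,(512,384)),cv2.resize(s[240:384,230:338],(288,384))]))
E
```

```text
t 8.35 tcp [0.5491 0.2853 0.193 ] yaw_x 83.18 yaw_y -6.82 zax [-0.0019 -0.0014 -1.    ] F [0.1 0.6 0.4] w 1.001 j [-0.89  0.46  0.46  1.68 -0.23  1.06 -0.48]
```

View pics/w5b.png

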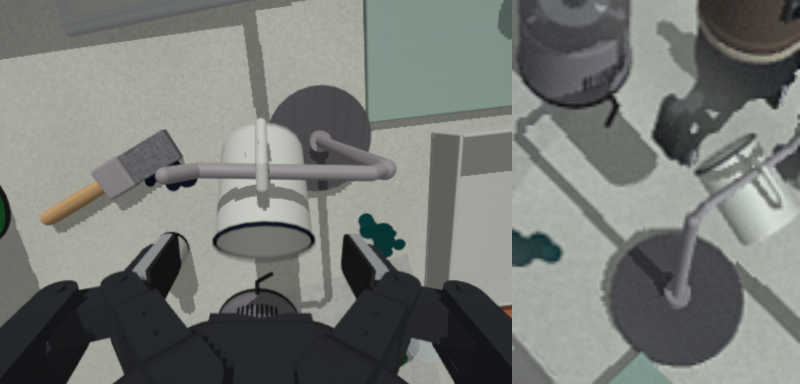

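The mug hangs on the arm: its handle crosses the arm at (262,170) and the body points down. The fingers are clear. Next is a look at the mill.

>>> send_rows(
  deltas=[
    {"hand":100,"dx":0,"dy":0,"dz":-0.02,"spin":0},
    {"hand":100,"dx":0,"dy":0,"dz":-0.03,"spin":0},
    {"hand":100,"dx":0,"dy":0,"dz":-0.03,"spin":0},
    {"hand":100,"dx":0,"dy":0,"dz":-0.03,"spin":0},
    {"hand":100,"dx":-0.02,"dy":0,"dz":0,"spin":0},
    {"hand":100,"dx":-0.035,"dy":0,"dz":0,"spin":0},
    {"hand":100,"dx":-0.036,"dy":0,"dz":0,"spin":0},
    {"hand":100,"dx":-0.036,"dy":0,"dz":0,"spin":0},
  ],
)

```text
time_s: 9.12
tool_pos: [0.5345, 0.1584, 0.304]
ee_rot: [2.348, 2.086, 0.001]
force: [1.5, -0.5, 0.4]
width: 1.0
```

>>> send_rows(
  deltas=[
    {"hand":100,"dx":-0.036,"dy":0,"dz":0,"spin":0},
    {"hand":100,"dx":-0.036,"dy":0,"dz":0,"spin":0},
    {"hand":100,"dx":-0.02,"dy":-0.012,"dz":0,"spin":0},
    {"hand":100,"dx":-0.01,"dy":0,"dz":0,"spin":0},
    {"hand":100,"dx":0,"dy":0,"dz":0,"spin":0},
    {"hand":100,"dx":0,"dy":0,"dz":0,"spin":0},
    {"hand":100,"dx":0,"dy":0,"dz":0,"spin":0},
    {"hand":100,"dx":0,"dy":0,"dz":0,"spin":0},
  ],
)

```text
time_s: 9.78
tool_pos: [0.5111, 0.0615, 0.3034]
ee_rot: [-2.347, -2.088, 0.0]
force: [0.6, -0.6, 0.5]
width: 0.999
```

```bash
python3 - <<'E'
from h import *
status();c,im=wrist('w6');print(proj(c,[[.52,.06,.125]]))
cv2.imwrite('pics/w6b.png',im)
cv2.imwrite('pics/w6b.png',cv2.resize(im[110:270,160:360],(800,640))[:600])
E
```

```text
t 9.78 tcp [0.5111 0.0615 0.3034] yaw_x 83.33 yaw_y -6.67 zax [-1.e-04 -1.e-04 -1.e+00] F [ 0.6 -0.6  0.5] w 0.999 j [-0.71  0.17  0.58  1.79 -0.1   1.21 -0.22]
[[267.58353857 174.64154671]]
```

View pics/w6b.png

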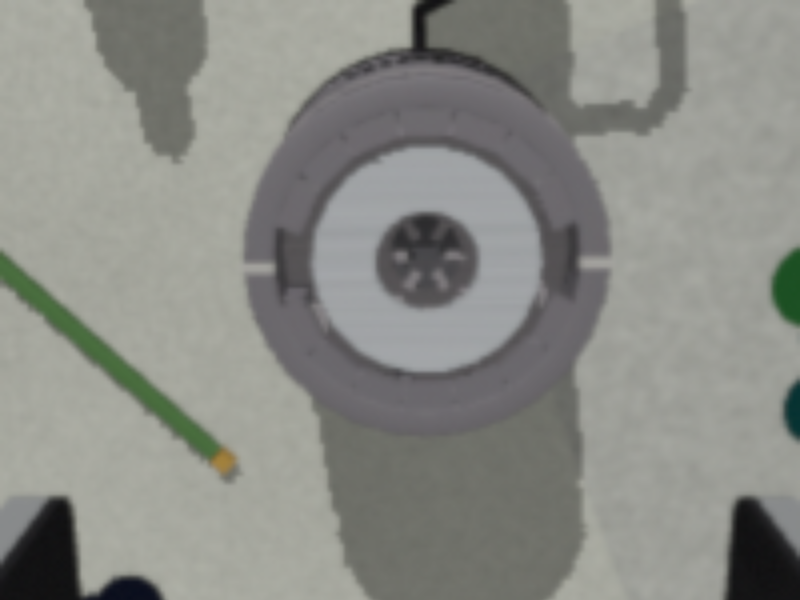

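Mill marks are at crop (259,267) and (595,262), the plate centre is at (427,260), and the socket is empty. Now to the cup.

>>> send_rows(
  deltas=[
    {"hand":100,"dx":-0.0325,"dy":-0.0048,"dz":0,"spin":0},
    {"hand":100,"dx":-0.0325,"dy":-0.0048,"dz":0,"spin":0},
    {"hand":100,"dx":-0.0325,"dy":-0.0048,"dz":0,"spin":0},
    {"hand":100,"dx":-0.0325,"dy":-0.0048,"dz":0,"spin":0},
    {"hand":100,"dx":-0.0325,"dy":-0.0048,"dz":0,"spin":0},
    {"hand":100,"dx":-0.0325,"dy":-0.0048,"dz":0,"spin":0},
    {"hand":100,"dx":-0.0325,"dy":-0.0048,"dz":0,"spin":0},
    {"hand":100,"dx":-0.0325,"dy":-0.0048,"dz":0,"spin":0},
  ],
)

```text
time_s: 10.5
tool_pos: [0.4417, -0.1946, 0.3037]
ee_rot: [2.348, 2.087, 0.0]
force: [0.1, -0.5, 1.1]
width: 0.998
```

>>> send_rows(
  deltas=[
    {"hand":100,"dx":0,"dy":0,"dz":0.01,"spin":-0.12},
    {"hand":100,"dx":0,"dy":0,"dz":0.01,"spin":-0.12},
    {"hand":100,"dx":0,"dy":0,"dz":0.01,"spin":-0.12},
    {"hand":100,"dx":0,"dy":0,"dz":0.01,"spin":-0.12},
    {"hand":100,"dx":0,"dy":0,"dz":0.01,"spin":-0.12},
    {"hand":100,"dx":0,"dy":0,"dz":0,"spin":-0.12},
    {"hand":100,"dx":0,"dy":0,"dz":0,"spin":-0.06},
    {"hand":100,"dx":0,"dy":0,"dz":0,"spin":0},
  ],
)

```text
time_s: 11.17
tool_pos: [0.4422, -0.1933, 0.2532]
ee_rot: [-1.374, -2.824, 0.001]
force: [-1.9, 0.8, 0.2]
width: 1.001
```

```bash
python3 - <<'E'
from h import *
status();c,im=wrist('w7');print(proj(c,[[.443,-.193,.11],[.443,-.193,.0]]))
cv2.imwrite('pics/w7b.png',cv2.resize(im[100:300,130:390],(780,600)))
c,_=load('w6')
a,b,m=onz(c,[(224.75,176.75),(308.75,175.5),(266.75,175.6)],.125)
print('socket',(a+b)/2,m,np.degrees(np.arctan2(*(b-a)[[1,0]])),np.hypot(*(b-a)[:2]))
E
```

```text
t 11.17 tcp [ 0.4422 -0.1933  0.2532] yaw_x 128.1 yaw_y 38.1 zax [-8.e-04 -2.e-04 -1.e+00] F [-1.9  0.8  0.2] w 1.001 j [-0.29  0.15  0.69  1.93 -0.11  1.09  1.11]
[[260.83400794 181.14410121]
 [260.71719861 163.74457699]]
socket [0.51878074 0.05830741 0.125     ] [0.51887113 0.05894335 0.125     ] -5.8343834306801075 0.10150488118707619
```

View pics/w7b.png

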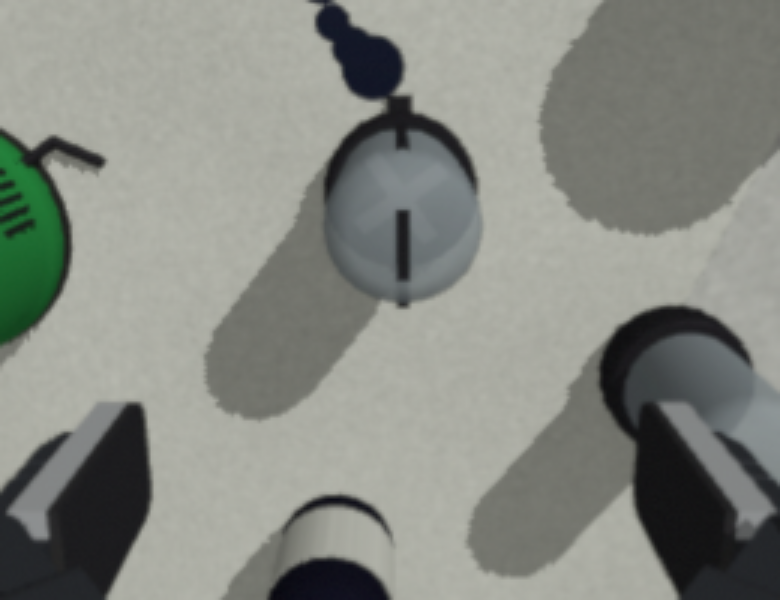

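```bash
python3 - <<'E'
from h import *
c,_=load('w7');o,R=pose();t=o['tool_pos']
f=lambda px,z:(R.T@(onz(c,[px],z)[0]-t))[:2].round(4)
print('lug end',f((263.3,132.3),.005),'top rib ctr',f((264.4,181.7),.11),'body L/R',f((130+325/3,100+215/3),.095),f((130+482/3,100+215/3),.095))
print('collar top arc',f((130+403/3,100+112/3),.026),'dome far/near edge',f((264.3,100+300/3),.095))
T=bot.get_calibration('top');S=bot.get_calibration('scene')
x,r=tri([(c,(264.4,181.7)),(T,(260+125*60/225,130+235*60/225)),(S,(150+265/4,160+58/4))]);print('top',x,r,(R.T@(x-t))[:2])
E
```

```text
lug end [0.0454 0.0045] top rib ctr [-0.0008  0.0049] body L/R [ 0.0071 -0.0244] [0.0073 0.0346]
collar top arc [0.0401 0.0057] dome far/near edge [-0.0262  0.0052]
top [ 0.44419818 -0.19160848  0.1130715 ] 0.0020356986321125544 [0.00018386 0.00280947]
```

>>> send_rows(
  deltas=[
    {"hand":100,"dx":0.0025,"dy":0.0048,"dz":0,"spin":0},
    {"hand":100,"dx":0,"dy":0,"dz":0,"spin":0.12},
    {"hand":100,"dx":0,"dy":0,"dz":0.01,"spin":0.12},
    {"hand":100,"dx":0,"dy":0,"dz":0.01,"spin":0.12},
    {"hand":100,"dx":0,"dy":0,"dz":0.01,"spin":0.12},
    {"hand":100,"dx":0,"dy":0,"dz":0.01,"spin":0.12},
    {"hand":100,"dx":0,"dy":0,"dz":0.01,"spin":0.12},
    {"hand":100,"dx":0,"dy":0,"dz":0,"spin":0.12},
  ],
)

```text
time_s: 11.88
tool_pos: [0.4436, -0.1879, 0.2021]
ee_rot: [-2.417, -2.004, 0.002]
force: [-0.3, 0.2, -0.8]
width: 1.003
```

>>> send_rows(
  deltas=[
    {"hand":100,"dx":0,"dy":0,"dz":0,"spin":0.12},
    {"hand":100,"dx":0,"dy":0,"dz":0.02,"spin":0.12},
    {"hand":100,"dx":0,"dy":0,"dz":0.025,"spin":0.12},
    {"hand":100,"dx":0,"dy":0,"dz":0.025,"spin":0.12},
    {"hand":100,"dx":0,"dy":0,"dz":0.025,"spin":0.12},
    {"hand":100,"dx":0,"dy":0,"dz":0.025,"spin":0.12},
    {"hand":100,"dx":0,"dy":0,"dz":0.02,"spin":0.011},
    {"hand":100,"dx":0,"dy":0,"dz":0.008,"spin":0},
  ],
)

```text
time_s: 12.55
tool_pos: [0.4431, -0.1878, 0.0532]
ee_rot: [-2.971, -1.017, 0.005]
force: [-0.7, -0.1, 0.1]
width: 1.001
```

>>> send_rows(
  deltas=[
    {"hand":80,"dx":0,"dy":0,"dz":0,"spin":0},
    {"hand":70,"dx":0,"dy":0,"dz":0,"spin":0},
    {"hand":60,"dx":0,"dy":0,"dz":0,"spin":0},
    {"hand":50,"dx":0,"dy":0,"dz":0,"spin":0},
    {"hand":50,"dx":0,"dy":0,"dz":0,"spin":0},
    {"hand":50,"dx":0,"dy":0,"dz":0,"spin":0},
    {"hand":50,"dx":0,"dy":0,"dz":0,"spin":0},
    {"hand":50,"dx":0,"dy":0,"dz":0,"spin":0},
  ],
  squeeze=20,
)

```text
time_s: 13.22
tool_pos: [0.4446, -0.1889, 0.0564]
ee_rot: [2.971, 1.019, 0.003]
force: [-0.8, 1.8, 7.0]
width: 0.698
```

```bash
python3 -c "
from h import *
status()"
```

```text
t 13.22 tcp [ 0.4446 -0.1889  0.0564] yaw_x 37.87 yaw_y -52.13 zax [ 1.6e-03  4.0e-04 -1.0e+00] F [-0.8  1.8  7. ] w 0.698 j [-0.3   0.52  0.78  2.14 -0.58  0.7  -0.03]
```

>>> send_rows(
  deltas=[
    {"hand":100,"dx":0,"dy":0,"dz":0,"spin":0},
    {"hand":100,"dx":0,"dy":0,"dz":0,"spin":0},
    {"hand":100,"dx":0,"dy":0,"dz":0,"spin":0},
    {"hand":100,"dx":0,"dy":0,"dz":0,"spin":0},
    {"hand":100,"dx":0,"dy":0,"dz":0,"spin":-0.12},
    {"hand":100,"dx":0,"dy":0,"dz":0,"spin":-0.12},
    {"hand":100,"dx":0,"dy":0,"dz":0,"spin":-0.12},
    {"hand":100,"dx":0,"dy":0,"dz":0,"spin":-0.12},
  ],
)

```text
time_s: 13.88
tool_pos: [0.444, -0.189, 0.0555]
ee_rot: [2.639, 1.704, -0.0]
force: [0.4, -0.1, 0.1]
width: 0.997
```

>>> send_rows(
  deltas=[
    {"hand":100,"dx":0,"dy":0,"dz":0,"spin":-0.12},
    {"hand":100,"dx":0,"dy":0,"dz":0,"spin":-0.12},
    {"hand":100,"dx":0,"dy":0,"dz":0,"spin":-0.12},
    {"hand":100,"dx":0,"dy":0,"dz":0,"spin":-0.12},
    {"hand":100,"dx":0,"dy":0,"dz":0,"spin":-0.12},
    {"hand":100,"dx":0,"dy":0,"dz":0,"spin":-0.12},
    {"hand":100,"dx":0,"dy":0,"dz":0,"spin":-0.12},
    {"hand":100,"dx":0,"dy":0,"dz":0,"spin":-0.12},
  ],
)

```text
time_s: 14.55
tool_pos: [0.4439, -0.1891, 0.0555]
ee_rot: [-1.554, -2.73, 0.0]
force: [-0.1, -0.4, 1.3]
width: 0.997
```

>>> send_rows(
  deltas=[
    {"hand":100,"dx":0,"dy":0,"dz":0,"spin":-0.12},
    {"hand":100,"dx":0,"dy":0,"dz":0,"spin":-0.011},
    {"hand":50,"dx":0,"dy":0,"dz":0,"spin":0},
    {"hand":30,"dx":0,"dy":0,"dz":0,"spin":0},
    {"hand":0,"dx":0,"dy":0,"dz":0,"spin":0},
    {"hand":0,"dx":0,"dy":0,"dz":0,"spin":0},
    {"hand":0,"dx":0,"dy":0,"dz":0,"spin":0},
    {"hand":0,"dx":0,"dy":0,"dz":0,"spin":0},
  ],
  squeeze=90,
)

```text
time_s: 15.22
tool_pos: [0.4441, -0.189, 0.056]
ee_rot: [1.384, 2.82, 0.0]
force: [-2.6, 0.7, 6.1]
width: 0.688
```

```bash
python3 -c "
from h import *
status()"
```

```text
t 15.22 tcp [ 0.4441 -0.189   0.056 ] yaw_x 127.71 yaw_y 37.71 zax [ 2.e-04 -1.e-04 -1.e+00] F [-2.6  0.7  6.1] w 0.688 j [ 0.02  0.43  0.35  2.12 -0.25  0.63  1.2 ]
```

>>> send_rows(
  deltas=[
    {"hand":0,"dx":0,"dy":0,"dz":-0.02,"spin":0},
    {"hand":0,"dx":0,"dy":0,"dz":-0.035,"spin":0},
    {"hand":0,"dx":0,"dy":0,"dz":-0.035,"spin":0},
    {"hand":0,"dx":0,"dy":0,"dz":-0.035,"spin":0},
    {"hand":0,"dx":0,"dy":0,"dz":-0.035,"spin":0},
    {"hand":0,"dx":0.0188,"dy":0.0264,"dz":0,"spin":0},
    {"hand":0,"dx":0.0188,"dy":0.0264,"dz":0,"spin":0},
    {"hand":0,"dx":0.0188,"dy":0.0264,"dz":0,"spin":0},
  ],
)

```text
time_s: 15.88
tool_pos: [0.4719, -0.0948, 0.2162]
ee_rot: [1.386, 2.819, 0.002]
force: [-0.0, -0.1, -2.8]
width: 0.687
```

>>> send_rows(
  deltas=[
    {"hand":0,"dx":0.0188,"dy":0.0264,"dz":0,"spin":0},
    {"hand":0,"dx":0.0188,"dy":0.0264,"dz":0,"spin":0},
    {"hand":0,"dx":0.0188,"dy":0.0264,"dz":0,"spin":0},
    {"hand":0,"dx":0.0188,"dy":0.0264,"dz":0,"spin":0},
    {"hand":0,"dx":0.0188,"dy":0.0264,"dz":0,"spin":0},
    {"hand":0,"dx":0,"dy":0,"dz":0,"spin":-0.12},
    {"hand":0,"dx":0,"dy":0,"dz":0,"spin":-0.12},
    {"hand":0,"dx":0,"dy":0,"dz":0,"spin":-0.12},
  ],
)

```text
time_s: 16.55
tool_pos: [0.5178, 0.0604, 0.2147]
ee_rot: [-0.844, -3.024, 0.001]
force: [0.3, -0.5, -2.7]
width: 0.686
```

>>> send_rows(
  deltas=[
    {"hand":0,"dx":0,"dy":0,"dz":0,"spin":-0.12},
    {"hand":0,"dx":0,"dy":0,"dz":0,"spin":-0.12},
    {"hand":0,"dx":0,"dy":0,"dz":0,"spin":-0.12},
    {"hand":0,"dx":0,"dy":0,"dz":0,"spin":-0.091},
    {"hand":0,"dx":0,"dy":0,"dz":0,"spin":0},
    {"hand":0,"dx":0,"dy":0,"dz":0,"spin":0},
    {"hand":0,"dx":0,"dy":0,"dz":0,"spin":0},
    {"hand":0,"dx":0,"dy":0,"dz":0,"spin":0},
  ],
)

```text
time_s: 17.22
tool_pos: [0.5182, 0.0595, 0.2154]
ee_rot: [-0.159, -3.137, 0.0]
force: [-0.1, 0.8, -2.1]
width: 0.684
```

```bash
python3 - <<'E'
from h import *
o,R=status();wrist('w8')
print('need',(R.T@(np.array([.5188,.0588,.16+.056])-o['tool_pos'])).round(4))
s=bot.get_image('scene');t=bot.get_image('top');cv2.imwrite('pics/s8.png',s);cv2.imwrite('pics/t8.png',t)
E
```

```text
t 17.22 tcp [0.5182 0.0595 0.2154] yaw_x 174.18 yaw_y 84.18 zax [-3.e-04 -0.e+00 -1.e+00] F [-0.1  0.8 -2.1] w 0.684 j [-0.33  0.25  0.15  1.87 -0.04  1.02  1.31]
need [-0.0007 -0.0006 -0.0006]
```

>>> send_rows(
  deltas=[
    {"hand":0,"dx":-0.0007,"dy":-0.0006,"dz":0.008,"spin":0},
    {"hand":0,"dx":0,"dy":0,"dz":0.01,"spin":0},
    {"hand":0,"dx":0,"dy":0,"dz":0.008,"spin":0},
    {"hand":0,"dx":0,"dy":0,"dz":0.004,"spin":0},
    {"hand":0,"dx":0,"dy":0,"dz":0.002,"spin":0},
    {"hand":0,"dx":0,"dy":0,"dz":0.002,"spin":0},
    {"hand":0,"dx":0,"dy":0,"dz":0.002,"spin":0},
    {"hand":0,"dx":0,"dy":0,"dz":0,"spin":0},
  ],
)

```text
time_s: 18.03
tool_pos: [0.5189, 0.0587, 0.1794]
ee_rot: [-0.155, -3.138, 0.0]
force: [0.4, -0.2, -2.2]
width: 0.683
```

```bash
python3 - <<'E'
from h import *
o,R=status()
E
```

```text
t 18.03 tcp [0.5189 0.0587 0.1794] yaw_x 174.34 yaw_y 84.34 zax [-2.e-04 -0.e+00 -1.e+00] F [ 0.4 -0.2 -2.2] w 0.683 j [-0.32  0.29  0.14  1.91 -0.05  0.94  1.32]
```

>>> send_rows(
  deltas=[
    {"hand":0,"dx":0,"dy":0,"dz":0.001,"spin":0},
    {"hand":0,"dx":0,"dy":0,"dz":0.001,"spin":0},
    {"hand":0,"dx":0,"dy":0,"dz":0.001,"spin":0},
    {"hand":0,"dx":0,"dy":0,"dz":0.001,"spin":0},
    {"hand":0,"dx":0,"dy":0,"dz":0.001,"spin":0},
    {"hand":0,"dx":0,"dy":0,"dz":0.001,"spin":0},
    {"hand":0,"dx":0,"dy":0,"dz":0,"spin":0},
    {"hand":0,"dx":0,"dy":0,"dz":0,"spin":0},
  ],
  squeeze=110,
)

```text
time_s: 18.7
tool_pos: [0.5193, 0.0588, 0.1739]
ee_rot: [0.155, 3.137, 0.0]
force: [-0.6, 0.5, 3.5]
width: 0.68
```

>>> send_rows(
  deltas=[
    {"hand":0,"dx":-0.0003,"dy":0,"dz":0.0015,"spin":0},
    {"hand":0,"dx":0,"dy":0,"dz":0.0015,"spin":0},
    {"hand":0,"dx":0,"dy":0,"dz":0.0015,"spin":0},
    {"hand":0,"dx":0,"dy":0,"dz":0.0015,"spin":0},
    {"hand":0,"dx":0,"dy":0,"dz":0.0015,"spin":0},
    {"hand":0,"dx":0,"dy":0,"dz":0.001,"spin":0},
    {"hand":0,"dx":0,"dy":0,"dz":0,"spin":0},
    {"hand":0,"dx":0,"dy":0,"dz":0,"spin":0},
  ],
)

```text
time_s: 19.37
tool_pos: [0.5194, 0.0588, 0.1656]
ee_rot: [0.155, 3.137, 0.0]
force: [-3.2, 0.0, 8.7]
width: 0.683
```

>>> send_rows(
  deltas=[
    {"hand":0,"dx":0,"dy":0,"dz":0.001,"spin":0},
    {"hand":0,"dx":0,"dy":0,"dz":0.001,"spin":0},
    {"hand":0,"dx":0,"dy":0,"dz":0,"spin":0},
    {"hand":0,"dx":0,"dy":0,"dz":0,"spin":0},
    {"hand":0,"dx":0,"dy":0,"dz":0,"spin":0},
    {"hand":0,"dx":0,"dy":0,"dz":0,"spin":0},
    {"hand":0,"dx":0,"dy":0,"dz":0,"spin":0},
    {"hand":0,"dx":0,"dy":0,"dz":0,"spin":0},
  ],
)

```text
time_s: 20.03
tool_pos: [0.5195, 0.0588, 0.164]
ee_rot: [0.155, 3.137, 0.001]
force: [-4.2, -0.6, 12.8]
width: 0.683
```

```bash
python3 - <<'E'
from h import *
o,R=status()
print('need',(R.T@(np.array([.5188,.0588,.164])-o['tool_pos'])).round(4), o['torque'].round(2))
E
```

```text
t 20.03 tcp [0.5195 0.0588 0.164 ] yaw_x 174.34 yaw_y 84.34 zax [ 8.e-04  4.e-04 -1.e+00] F [-4.2 -0.6 12.8] w 0.683 j [-0.32  0.31  0.14  1.93 -0.06  0.91  1.32]
need [ 0.0007 -0.      0.    ] [-0.29  0.88 -0.03]
```

>>> send_rows(
  deltas=[
    {"hand":0,"dx":0.0007,"dy":0,"dz":0.0005,"spin":0.02},
    {"hand":0,"dx":0,"dy":0,"dz":0,"spin":0.05},
    {"hand":0,"dx":0,"dy":0,"dz":0,"spin":0.08},
    {"hand":0,"dx":0,"dy":0,"dz":0,"spin":0.08},
    {"hand":0,"dx":0,"dy":0,"dz":0,"spin":0.08},
    {"hand":0,"dx":0,"dy":0,"dz":0,"spin":0.08},
    {"hand":0,"dx":0,"dy":0,"dz":0,"spin":0.08},
    {"hand":0,"dx":0,"dy":0,"dz":0,"spin":0.03},
  ],
)

```text
time_s: 20.7
tool_pos: [0.5202, 0.0588, 0.164]
ee_rot: [0.932, 2.997, 0.002]
force: [-0.4, -0.0, 13.1]
width: 0.684
```

```bash
python3 - <<'E'
from h import *
o,R=status()
print('need',(R.T@(np.array([.5188,.0588,.164])-o['tool_pos'])).round(4), o['torque'].round(2))
E
```

```text
t 20.7 tcp [0.5202 0.0588 0.164 ] yaw_x 145.45 yaw_y 55.45 zax [ 3.6e-03  4.0e-04 -1.0e+00] F [-0.4 -0.  13.1] w 0.684 j [-0.4   0.31  0.24  1.93 -0.09  0.9   0.85]
need [ 0.0011 -0.0008  0.    ] [-0.36  0.24  0.21]
```

>>> send_rows(
  deltas=[
    {"hand":0,"dx":0.0008,"dy":-0.0005,"dz":0,"spin":0.05},
    {"hand":0,"dx":0,"dy":0,"dz":0,"spin":0.08},
    {"hand":0,"dx":0,"dy":0,"dz":0,"spin":0.08},
    {"hand":0,"dx":0,"dy":0,"dz":0,"spin":0.08},
    {"hand":0,"dx":0,"dy":0,"dz":0,"spin":0.08},
    {"hand":0,"dx":0,"dy":0,"dz":0,"spin":0.08},
    {"hand":0,"dx":0,"dy":0,"dz":0,"spin":0.08},
    {"hand":0,"dx":0,"dy":0,"dz":0,"spin":0.08},
  ],
)

```text
time_s: 21.37
tool_pos: [0.5193, 0.0587, 0.164]
ee_rot: [1.789, 2.579, 0.004]
force: [-0.2, -0.1, 12.2]
width: 0.681
```

>>> send_rows(
  deltas=[
    {"hand":0,"dx":0,"dy":0,"dz":0,"spin":0.08},
    {"hand":0,"dx":0,"dy":0,"dz":0,"spin":0.08},
    {"hand":0,"dx":0,"dy":0,"dz":0,"spin":0.08},
    {"hand":0,"dx":0,"dy":0,"dz":0,"spin":0.08},
    {"hand":0,"dx":0,"dy":0,"dz":0,"spin":0.06},
    {"hand":0,"dx":0,"dy":0,"dz":0,"spin":0.02},
    {"hand":0,"dx":0,"dy":0,"dz":0,"spin":0},
    {"hand":0,"dx":0,"dy":0,"dz":0,"spin":0},
  ],
)

```text
time_s: 22.03
tool_pos: [0.5192, 0.0588, 0.164]
ee_rot: [2.262, 2.177, 0.005]
force: [0.2, -0.5, 12.8]
width: 0.676
```

```bash
python3 - <<'E'
from h import *
o,R=status()
print('need',(R.T@(np.array([.5188,.0588,.164])-o['tool_pos'])).round(4), o['torque'].round(2))
c,im=wrist('w9');s=bot.get_image('scene');cv2.imwrite('pics/s9.png',s)
cv2.imwrite('pics/f9.png',np.hstack([im,cv2.resize(s[190:334,220:328],(288,384))]))
E
```

```text
t 22.03 tcp [0.5192 0.0588 0.164 ] yaw_x 87.81 yaw_y -2.19 zax [ 3.5e-03  6.0e-04 -1.0e+00] F [ 0.2 -0.5 12.8] w 0.676 j [-0.57  0.32  0.45  1.95 -0.18  0.91 -0.07]
need [ 0.     -0.0004 -0.    ] [-0.26  0.22  0.04]
```

View pics/f9.png

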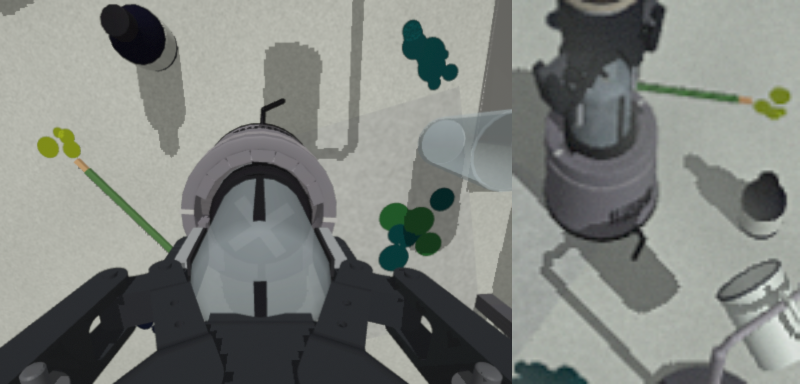

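The cup sits in the socket with its rib along tool x, at (260,190) to (260,300), and the mug still hangs on the hook at right. I'll turn onto the stop and press a little more.

>>> send_rows(
  deltas=[
    {"hand":0,"dx":0,"dy":0,"dz":0.0005,"spin":0.02},
    {"hand":0,"dx":0,"dy":0,"dz":0.0005,"spin":0.02},
    {"hand":0,"dx":0,"dy":0,"dz":0.0005,"spin":0.01},
    {"hand":0,"dx":0,"dy":0,"dz":0,"spin":0},
    {"hand":0,"dx":0,"dy":0,"dz":0,"spin":0},
    {"hand":0,"dx":0,"dy":0,"dz":0,"spin":0},
    {"hand":0,"dx":0,"dy":0,"dz":0,"spin":0},
    {"hand":0,"dx":0,"dy":0,"dz":0,"spin":0},
  ],
)

```text
time_s: 22.8
tool_pos: [0.5185, 0.059, 0.1639]
ee_rot: [2.314, 2.124, 0.004]
force: [-8.8, -1.4, 31.5]
width: 0.681
```

```bash
python3 - <<'E'
from h import *
o,R=status();print(o['torque'].round(2))
E
```

```text
t 22.8 tcp [0.5185 0.059  0.1639] yaw_x 85.11 yaw_y -4.89 zax [ 0.0022  0.0012 -1.    ] F [-8.8 -1.4 31.5] w 0.681 j [-0.58  0.32  0.46  1.95 -0.18  0.91 -0.11]
[-0.35  2.34  1.15]
```

```bash
python3 - <<'E'
from h import *
s=bot.get_image('scene');p=cv2.imread('pics/s9.png')
print('mug region change',np.abs(s[280:340,285:345].astype(int)-p[280:340,285:345]).mean());status()
print(bot.sign_off())
E
```

```text
mug region change 1.8941666666666668
t 22.85 tcp [0.5185 0.059  0.1639] yaw_x 85.11 yaw_y -4.89 zax [ 0.0023  0.0012 -1.    ] F [-8.4 -1.6 31.4] w 0.687 j [-0.58  0.32  0.46  1.95 -0.18  0.91 -0.11]
the job is handed in; nothing more can be done
None
```

The job is handed in at 22.9 s: the mug is hanging on the hook, and the grinding cup is in the mill, turned to the stop, pressed down and still gripped. `sign_off` gives no verdict, so this rests on my own checks.

- **Mug:** I threaded the handle over the hook's tip, lowered it until the arm took the weight, and let go. Camera views just after release and after the cup was turned both show it hanging. The mug area barely changed between the last two scene images, about 0.8 s apart.
- **Cup:** I gripped it once each way, a quarter turn apart, to centre it in the fingers. The lugs went into the notches, with force rising as the spring should. The tool turned about 89° from alignment and met resistance (1.15 N m at the end).
- **Final press:** The vertical force jumped from 13 N to 31 N while the tool stayed at the same height, so the spring plate is on its bottom stop. The tool is within about 0.5 mm of the measured socket centre, tilted 0.003 rad, and the grip is set to 110 N.

- **Disagreements:**
  - The fixed and wrist cameras disagreed by up to 5 mm on the hook's tip. I trusted the close wrist view, and the insertion met no contact.
  - The 89° is slightly over the 88° stop, from small yaw error or cup slip in the fingers.
- **Not checked:** I did not re-measure the bystanders at the end. No contact with any of them showed up.
- **Refused calls:** The first three move calls were refused for missing fields and nothing moved.

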